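# Hand out the two-stud guest pager from its charging dock

## Robot

A 6-joint arm with a two-finger parallel gripper is mounted at the origin on a cart in front of the work surface, level with it; the furniture and walls round the work are solid. World frame = base frame: x ahead of the robot, y to its left, z up, the work surface at z = 0. Lengths are in m, angles in rad, forces in N, time in s.
With the tool pointing down it reaches from about 0.25 to 0.775 m from the base axis. Payload 4 kg.
Tool frame: the origin (TCP) lies at the very end of the fingers, on their centre line; the grasp point (between the pads) lies 19 mm behind it (robot.tcp_to_grasp is the distance from the TCP to the grasp point, in m); z points along the fingers, y is the line along which they close (so a half turn about z gives the same grasp; the last joint's range is limited). The gripper opens to 94 mm and grips with 3 to 60 N. Pads are 16 mm wide; open, the fingers measure 119 mm over their backs; the gripper's body (75 mm by 177 mm) begins 78 mm behind the grasp point.
Start: joints at [1.225, 0.087, 1.371, -0, 1.684, -0.103], TCP at [0.132, 0.534, 0.206] pointing down, gripper open.
Joint ranges: [-3.1, 3.1], [-0.76, 2.03], [0.27, 2.55], [-1.08, 4.22], [0.17, 2.65], [-2.57, 2.57]. Speed limits (rad/s): [2.79, 2.79, 3.14, 3.14, 3.14, 3.14].

## Interface

Orientations are given as [roll, pitch, yaw] about the fixed x, y, z axes, in that order (R = Rz(yaw) Ry(pitch) Rx(roll)).
In Python, from bench import robot, sensors, snapshot gives the robot as it stands (robot), with the cameras as plain functions and the readings (sensors).
- The arm moves only by the tool move_tool, called after "Emit:" as name(argument=value, ...), one argument or row to a line, values as JSON. Schema: {"type":"object","properties":{"rows":{"type":"array","items":{"type":"array","prefixItems":[{"type":"number"},{"type":"array","items":{"type":"number"},"minItems":3,"maxItems":3},{"type":"number"}],"minItems":3,"maxItems":3},"minItems":1,"maxItems":20},"only":{"type":"string"},"quiet":{"type":"boolean"},"lines":{"type":"string"}},"required":["rows"],"additionalProperties":false}. rows is a list of rows, 1 to 20 of them, each written [opening, [dx, dy, dz], turn]: the finger opening in m, then dx, dy, dz in a scale on which 1.0 is 0.4 m, then a turn about the tool's z in shares of pi/2 rad (1.0 is pi/2 rad); each row shifts and turns the commanded pose from where the row before left it, along the tool's axes as they then stand; what a row does not reach is not made up. A row lasts 1/12 s, in which the tool goes at most 0.0417 m and 0.125 rad, less where a joint would pass 70% of its speed; a pose out of reach is approached as far as the arm can. The fingers move at their own pace and stop on an object; the grip force is fixed at half the most. Time passes only in rows, so rows that do not move let the fingers close. The tool returns the time, the measured TCP pose, the force, the opening and the grip force at its end. only (a regular expression) keeps the lines of the reply that match it, lines (a string "A,B") keeps lines A to B, and quiet returns only ok. Shift and turn numbers lie between -1 and 1, and a call with a number outside is refused. Input that does not fit is refused with a message, and nothing moves.
- sensors.get_obs(): the state, without advancing time (a new reading comes with each control period).
- snapshot(name): name is "side" or "top"; returns a dict with "color" (480x640x3 uint8, blue, green, red), "fx", "fy", "cx", "cy" (pixels), "extrinsics" (4x4, takes a point from world to camera coordinates). Camera axes: x right, y down, z forward; pixel columns grow to the right and rows downward; lengths in m; the calibration is good to about 2 mm. A picture is of the moment at which its call begins. There is no depth.
- robot.close_job(): hands the job in; it is judged then, once.
The state is a dict: "time": time; "joint_positions": joint angles; "qvel": joint speeds; "joint_torque": joint torques, N m; "tool_pos": TCP position; "ee_rot": TCP orientation; "wrist_force": force on the tool from outside, world axes, zero at the start; "wrist_torque": the same for the moment, N m; "width": finger opening in m; "finger_force": force on a finger pad.
Only numpy, scipy, OpenCV 4.12 (cv2) and the standard library are available. Lean on these libraries where they do the work, as an engineer would, in place of code of your own. Each camera call takes 0.05 s, during which the arm holds its last target. There are 200 camera calls.

## Task

Hand out the guest pager with two studs: press its plain end down into the thumb well until the pager rocks over and stays tipped up on its own, then lift it out of the dock and lay it flat, studs up, inside the bill tray. Set it down rather than drop it, and leave the other two pagers seated in their pockets and the things around undisturbed.

Things in the scene. Friction and masses are not known exactly. Their poses are not given: they have to be found in the camera images.
- pager_two: Guest pager with two raised studs by one end; the one to hand out. Lower case 116 x 58 x 12 mm with upright sides, narrower top 104 x 50 x 10 mm on it, about 0.13 kg. Origin: centre of the underside; x along its length to the studded end, z out of the top. It lies in any of the dock's three pockets, its plain end (-x, round spot) over the thumb well, top flush with the rim: no side to grip.
- pager_one: The same kind of pager with one stud, lying likewise in another pocket. Origin and axes as pager_two. It stays seated.
- pager_three: The same kind of pager with three studs, lying likewise in another pocket. Origin and axes as pager_two. It stays seated.
- pager_dock: Black charging dock, fixed, 140 (x) x 227 (y) x 62 mm high. Three pockets 74 mm apart along y (-74, 0, +74), each 61 mm wide, from x = -60 to +59.5 mm, floor 40 mm up. At the -x end, facing the robot, each has a thumb well: the floor stops in a ridge at x = -4 mm, beyond it the bottom is 5 mm up, the front wall 50 mm high. Origin: centre of the underside; x along the pockets, z up.
- dock_ridge (a point): Middle of the middle pocket's ridge, 40 mm up (axes as the dock). A pager pressed at its plain end rocks on its ridge: under about 25 degrees it falls back, beyond that its own weight holds it at 35 to 40 degrees, plain end on the well's bottom, underside at the studded end 14 to 18 mm above the rim: then its 58 mm wide sides can be gripped near that end.
- dock_press (a point): Where to press in the middle pocket: at rim height, 62 mm up, over the pager's round spot, 42 mm from its middle (same place in the other pockets, 74 mm to either side). A fingertip pushed straight down here until it is 17 mm below the rim tips the pager far enough; it takes under 3 N.
- bill_tray: Shallow wooden bill tray with a blank slip in it, fixed, 162 (x) x 124 (y) x 14 mm high; inner floor 150 x 112 mm, 6 mm above the counter, walls 6 mm thick. Origin: centre of its underside; x along its length, z up. The pager fits in flat only lengthwise, either way round.
- card_terminal: Bystander: loose black card payment terminal, 186 x 72 x 24 mm, left of the dock. Origin: centre of its underside.
- call_bell: Bystander: loose round counter bell, 86 mm across, 58 mm high. Origin: centre of its underside.
- sugar_shaker: Bystander: loose glass sugar shaker, 44 mm across, 90 mm high, right of the bill tray. Origin: centre of its underside.

How it is judged:
By the outcome, as a careful person would: the job done as asked, in the order asked, and still so for the second after the job is handed in, with the robot touching nothing.
It also fails if it takes over 54 s, if anything falls off the work surface, if the arm or the gripper's body presses on something with over 40 N, if the wrist force passes 120 N, or if a joint passes its speed limit or range.

## Working session

There is one attempt and no reset: what is moved stays moved. The work goes in short steps, Python scripts to look and compute and a tool call to move; the robot and the scene stay as the last step left them, time stands still between calls to the robot, and variables do not carry over. Pictures are saved under pics/ and viewed, at most 10 in all, crops included, and the job is handed in when it is done.

```bash
ls; mkdir -p pics
```

Run:
```python
from bench import robot, sensors, snapshot
import cv2
for n in("top","side"):
    s=snapshot(n);cv2.imwrite(f"pics/{n}0.png",s["color"]);print(n,s["fx"],s["fy"],s["cx"],s["cy"],s["extrinsics"].round(4).tolist())
o=sensors.get_obs();print(o["time"],o["tool_pos"],o["ee_rot"],o["width"],robot.tcp_to_grasp)
```

```text
bench.py
pics
top 586.8945810591766 586.8945810591766 322.67156676628866 237.9349051706313 [[-0.0116, -0.9999, -0.0064, 0.0339], [-0.9765, 0.0127, -0.2151, 0.5082], [0.2152, 0.0038, -0.9766, 1.402], [0.0, 0.0, 0.0, 1.0]]
side 584.5778255012297 584.5778255012297 316.64812397337295 240.62143074460454 [[0.3813, 0.9243, 0.0172, -0.2277], [0.6269, -0.2448, -0.7396, -0.2494], [-0.6794, 0.2928, -0.6728, 1.9511], [0.0, 0.0, 0.0, 1.0]]
0.1 [0.13207496 0.53339817 0.20444414] [-3.13964292e+00 -1.66413193e-04  2.89878102e+00] 0.09394779068728412 0.0188
```

View pics/top0.png

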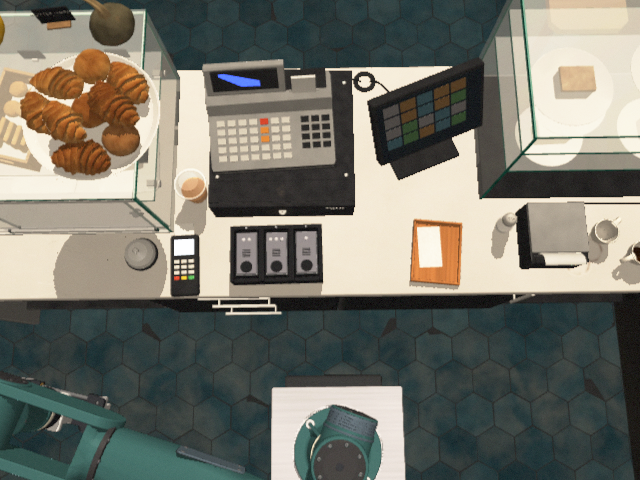

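View pics/side0.png

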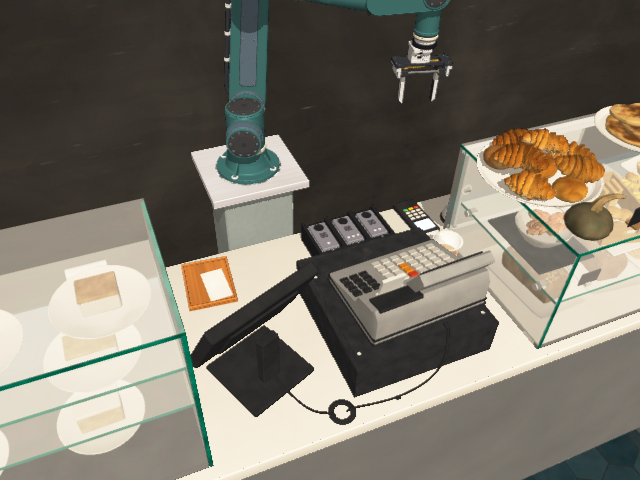

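The top view shows the dock at about (276,254), the tray at (436,253) with a white slip, the terminal at (185,265) and the shaker at (505,230). The arm is parked at lower left. Next I'll enlarge the dock and the tray.

Run:
```python
import cv2,numpy as np
t=cv2.imread("pics/top0.png")
a=cv2.resize(t[218:292,222:332],None,fx=7,fy=7,interpolation=cv2.INTER_CUBIC)
cv2.imwrite("pics/dock.png",a)
b=cv2.resize(t[205:295,400:525],None,fx=6,fy=6,interpolation=cv2.INTER_CUBIC)
cv2.imwrite("pics/tray.png",b)
```

```text
(no output)
```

View pics/dock.png

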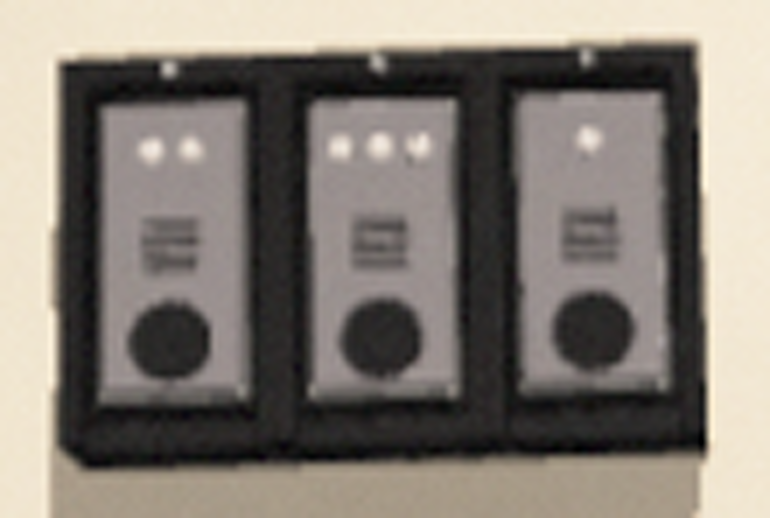

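View pics/tray.png

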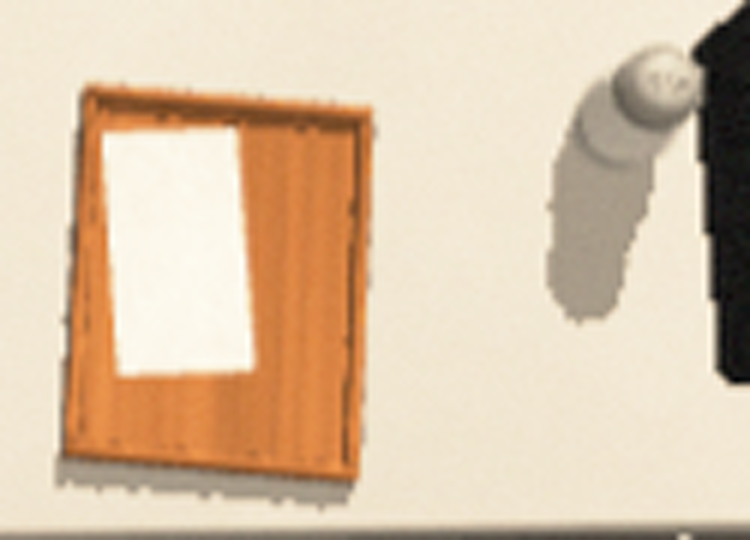

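Pager_two, with two studs, is in the left pocket: its spot is at crop (170,341) and its studs at (171,150). The tray's rim corners are at crop (88,87), (372,107), (357,478) and (66,456). The shaker stands clear to the tray's right.

Create h.py:
```python
import numpy as np
from bench import robot, sensors, snapshot
def ray(s,uv,z):
    E=np.array(s["extrinsics"]);R,t=E[:3,:3],E[:3,3];c=-R.T@t
    d=R.T@np.array([(uv[0]-s["cx"])/s["fx"],(uv[1]-s["cy"])/s["fy"],1]);return c+d*(z-c[2])/d[2]
```

Run:
```python
from h import *
s=snapshot("top")
f=lambda p,k,o:((p[0]+.5)/k-.5+o[0],(p[1]+.5)/k-.5+o[1])
D=lambda p,z:ray(s,f(p,7,(222,218)),z)[:2]
sp=[D(p,.062) for p in((170,341),(382,337),(594,331))];st=[D(p,.063) for p in((171,150),(380,146),(590,139))]
print("spots",np.round(sp,4),"studs",np.round(st,4))
rc=[D(p,.062) for p in((60,63),(697,45),(706,452),(62,445))];print("rim",np.round(rc,4))
d=sp[0]-sp[2];print("spot pitch",np.linalg.norm(d)/2,"yaw",np.arctan2(-d[0],d[1]),[np.arctan2(b[1]-a[1],b[0]-a[0]) for a,b in zip(sp,st)], [np.linalg.norm(b-a) for a,b in zip(sp,st)])
T=[ray(s,f(p,6,(400,205)),.014)[:2] for p in((88,87),(372,107),(357,478),(66,456))]
print("tray",np.round(T,4),np.mean(T,0),[np.linalg.norm(T[i]-T[i-1]) for i in range(4)],[np.arctan2(*(a-b)[::-1]) for a,b in((T[0],T[3]),(T[1],T[2]))],[np.arctan2(-(a-b)[0],(a-b)[1]) for a,b in((T[0],T[1]),(T[3],T[2]))])
o=sensors.get_obs();print(o["tool_pos"],o["ee_rot"],o["joint_positions"])
```

```text
spots [[0.4385 0.2165]
 [0.439  0.1424]
 [0.4402 0.0682]] studs [[0.5067 0.2172]
 [0.5072 0.1433]
 [0.5088 0.0692]]
rim [[0.5391 0.2573]
 [0.5427 0.0311]
 [0.3971 0.0295]
 [0.4024 0.2535]]
spot pitch 0.07415855365982275 yaw 0.011220574882843112 [np.float64(0.009449031722491397), np.float64(0.01461807005983203), np.float64(0.014493775300856233)] [np.float64(0.06816430162737706), np.float64(0.06817831552110408), np.float64(0.06855903056009088)]
tray [[ 0.5643 -0.2082]
 [ 0.5539 -0.3291]
 [ 0.3943 -0.3129]
 [ 0.4051 -0.1918]] [ 0.47941625 -0.26047965] [np.float64(0.16001221086093073), np.float64(0.12139774336290436), np.float64(0.16035706772875724), np.float64(0.12159192290920645)] [np.float64(-0.10262538186992998), np.float64(-0.10138153791736274)] [np.float64(-0.0859454505564129), np.float64(-0.08880758269510726)]
[0.13210538 0.53346779 0.20458161] [-3.13990628e+00 -1.62178739e-04  2.89878678e+00] [ 1.22488208e+00  8.77947188e-02  1.37188002e+00 -1.23322314e-05
  1.68361202e+00 -1.03109889e-01]
```

The manual's scale: shifts go in shares of 0.4 m and turns go in shares of pi/2 rad. Converting my numbers, -0.02 m / 0.4 = -0.05, -0.0185 m / 0.4 = -0.0463, -0.085 rad / 1.5708 = -0.0541.

Emit:
move_tool(
  rows=[
    [0, [0, 0, 0], -0.0541],
    [0, [0, 0, 0], -0.0541],
    [0, [0, 0, 0], -0.0541],
    [0, [-0.0463, -0.05, 0], 0],
    [0, [-0.0463, -0.05, 0], 0],
    [0, [-0.0463, -0.05, 0], 0],
    [0, [-0.0463, -0.05, 0], 0],
    [0, [-0.0463, -0.05, 0], 0],
    [0, [-0.0463, -0.05, 0], 0],
    [0, [-0.0463, -0.05, 0], 0],
    [0, [-0.0463, -0.05, 0], 0],
    [0, [-0.0463, -0.05, 0], 0],
    [0, [-0.0463, -0.05, 0], 0],
    [0, [-0.0463, -0.05, 0], 0],
    [0, [-0.0463, -0.05, 0], 0],
    [0, [-0.0463, -0.05, 0], 0],
    [0, [-0.0463, -0.05, 0], 0],
    [0, [-0.0463, -0.05, 0], 0],
    [0, [-0.0463, -0.05, 0], 0],
  ],
)

```text
time: 1.73
tool_pos: [0.4327, 0.2163, 0.2052]
ee_rot: [-3.142, -0.001, -3.129]
wrist_force: [0.7, 0.3, -0.2]
width: 0.0003
finger_force: 0.0
```

Emit:
move_tool(
  rows=[
    [0, [0, 0, 0], 0],
    [0, [0, 0, 0], 0],
    [0, [0, 0, 0], 0],
  ],
)

```text
time: 1.98
tool_pos: [0.4317, 0.2177, 0.2052]
ee_rot: [3.141, -0.001, -3.13]
wrist_force: [-0.3, 0.2, -1.1]
width: 0.0003
finger_force: 0.0
```

Scaled: 0.02 m / 0.4 = 0.05, -0.001 m / 0.4 = -0.0025.

Emit:
move_tool(
  rows=[
    [0, [0, -0.0025, 0.05], 0],
    [0, [0, 0, 0.05], 0],
    [0, [0, 0, 0.05], 0],
    [0, [0, 0, 0.05], 0],
    [0, [0, 0, 0.05], 0],
    [0, [0, 0, 0.05], 0],
    [0, [0, 0, 0.0375], 0],
    [0, [0, 0, 0], 0],
    [0, [0, 0, 0.0075], 0],
    [0, [0, 0, 0.0075], 0],
    [0, [0, 0, 0.0075], 0],
    [0, [0, 0, 0.0075], 0],
    [0, [0, 0, 0.0075], 0],
    [0, [0, 0, 0.0075], 0],
    [0, [0, 0, 0.0075], 0],
    [0, [0, 0, 0.0075], 0],
    [0, [0, 0, 0.0075], 0],
    [0, [0, 0, 0], 0],
    [0, [0, 0, 0], 0],
  ],
)

```text
time: 3.57
tool_pos: [0.4325, 0.2166, 0.0442]
ee_rot: [3.141, 0.001, -3.129]
wrist_force: [-1.4, -0.6, 5.0]
width: 0.0006
finger_force: 2.1
```

Scaled: 0.002 m / 0.4 = 0.005.

Emit:
move_tool(
  rows=[
    [0, [0, 0, 0.005], 0],
    [0, [0, 0, 0], 0],
    [0, [0, 0, 0], 0],
    [0, [0, 0, 0], 0],
  ],
)

```text
time: 3.9
tool_pos: [0.4329, 0.2166, 0.0438]
ee_rot: [3.141, 0.002, -3.129]
wrist_force: [-3.0, -1.7, 11.6]
width: 0.0005
finger_force: 5.6
```

Emit:
move_tool(
  rows=[
    [0, [0, 0, -0.0125], 0],
    [0, [0, 0, -0.025], 0],
    [0, [0, 0, -0.05], 0],
    [0, [0, 0, -0.075], 0],
    [0, [0, 0, -0.075], 0],
    [0.094, [0, 0, -0.075], 0],
    [0.094, [0.075, 0, -0.075], 0],
    [0.094, [0.075, 0, 0], 0],
    [0.094, [0.075, 0, 0], 0],
    [0.094, [0, 0, 0], 0],
  ],
)

```text
time: 4.73
tool_pos: [0.3394, 0.2156, 0.1972]
ee_rot: [3.14, 0.0, -3.127]
wrist_force: [0.6, 0.7, 0.3]
width: 0.0305
finger_force: 0.0
```

Run:
```python
from h import *
import cv2
s=snapshot("side");t=snapshot("top")["color"]
cv2.imwrite("pics/tip.png",np.hstack([cv2.resize(s["color"][190:270,290:400],(396,288)),cv2.resize(t[218:298,222:332],(396,288))]))
```

```text
(no output)
```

View pics/tip.png

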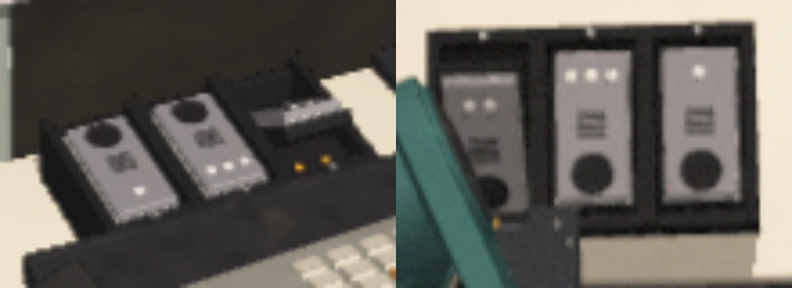

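Left half (side view): pager_two stands tipped up in its pocket, with its studded end raised at crop (300,112). Right half (top view): its far edge is at crop (445–518,73), and the other two pagers are still seated.

Run:
```python
from h import *
import cv2
s=snapshot("top")
for z in(.078,.088):
  for u in(445,518): print(z,ray(s,(222+(u-396+.5)/3.6-.5,218+73.5/3.6-.5),z).round(4))
im=snapshot("side");E=im["extrinsics"]
c=cv2.resize(im["color"][198:248,340:410],None,fx=10,fy=10,interpolation=cv2.INTER_CUBIC)
# overlay predicted lower-case corner points for 35..40 deg
cs,sn=np.cos(.012),np.sin(.012)
def pj(xd,y,z):
    w=np.array([.474+cs*xd-sn*y,.1424+sn*xd+cs*y+.0004,z,1]);p=(E@w)[:3];return im["fx"]*p[0]/p[2]+im["cx"],im["fy"]*p[1]/p[2]+im["cy"]
for a,col in((35,(0,255,0)),(38,(0,255,255)),(40,(0,0,255))):
    a=np.radians(a);h=.076+(np.degrees(a)-35)*.0008;x=-.004+(h-.04)/np.tan(a)
    q=[(x,h),(x-.012*np.sin(a),h+.012*np.cos(a))]
    P=[pj(q[i][0],.074+y,q[i][1]) for i,y in((0,.029),(0,-.029),(1,-.029),(1,.029))]
    P=np.array([((u-340+.5)*10-.5,(v-198+.5)*10-.5) for u,v in P]);print(np.degrees(a),np.round(q,4).tolist());cv2.polylines(c,[P.round().astype(np.int32)],True,col,1)
cv2.imwrite("pics/side2.png",c)
```

```text
0.078 [0.5065 0.2415 0.078 ]
0.078 [0.5058 0.1918 0.078 ]
0.088 [0.5042 0.2399 0.088 ]
0.088 [0.5036 0.1906 0.088 ]
35.0 [[0.0474, 0.076], [0.0405, 0.0858]]
38.0 [[0.0451, 0.0784], [0.0378, 0.0879]]
40.0 [[0.0437, 0.08], [0.036, 0.0892]]
```

View pics/side2.png

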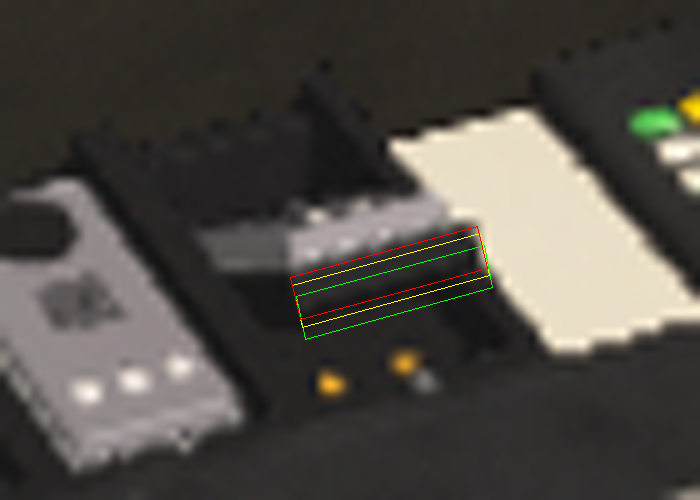

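The pager lies at about 40°, where the red model fits, with the edge of its top at x≈0.505, y≈0.216. I'll grip its lower case at x≈0.506, with the tip at z≈0.072.

Scaled: -0.03 m / 0.4 = -0.075, -0.002 m / 0.4 = -0.005.

Emit:
move_tool(
  rows=[
    [0.094, [-0.05, 0, 0], 0],
    [0.094, [-0.075, 0, 0], 0],
    [0.094, [-0.075, 0, 0], 0],
    [0.094, [-0.075, 0, 0], 0],
    [0.094, [-0.075, -0.005, 0], 0],
    [0.094, [-0.05, 0, 0], 0],
    [0.094, [-0.0175, 0, 0], 0],
    [0.094, [0, 0, 0], 0],
    [0.094, [0, 0, 0], 0],
  ],
)

```text
time: 5.68
tool_pos: [0.5096, 0.2152, 0.195]
ee_rot: [-3.141, -0.002, -3.13]
wrist_force: [-0.1, -0.1, -0.7]
width: 0.0938
finger_force: 0.0
```

Emit:
move_tool(
  rows=[
    [0.094, [0, 0, 0.05], 0],
    [0.094, [0, 0, 0.075], 0],
    [0.094, [0, 0, 0.0625], 0],
    [0.094, [0, 0, 0.05], 0],
    [0.094, [0, 0, 0.025], 0],
    [0.094, [0, 0, 0], 0],
    [0.094, [0, 0, 0], 0],
  ],
)

```text
time: 6.27
tool_pos: [0.5093, 0.2157, 0.0915]
ee_rot: [3.141, 0.0, -3.129]
wrist_force: [1.0, -0.4, -0.1]
width: 0.0938
finger_force: 0.0
```

Scaled: 0.01 m / 0.4 = 0.025, 0.003 m / 0.4 = 0.0075.

Emit:
move_tool(
  rows=[
    [0.094, [0.0075, 0, 0.025], 0],
    [0.094, [0, 0, 0.0238], 0],
    [0.094, [0, 0, 0], 0],
    [0.094, [0, 0, 0], 0],
    [0.094, [0, 0, 0], 0],
  ],
)

```text
time: 6.68
tool_pos: [0.5069, 0.2155, 0.0717]
ee_rot: [3.141, 0.0, -3.129]
wrist_force: [0.2, -0.4, -0.2]
width: 0.094
finger_force: 0.0
```

Emit:
move_tool(
  rows=[
    [0.07, [0, 0, 0], 0],
    [0.062, [0, 0, 0], 0],
    [0.06, [0, 0, 0], 0],
    [0.055, [0, 0, 0], 0],
    [0.05, [0, 0, 0], 0],
    [0.05, [0, 0, 0], 0],
    [0.05, [0, 0, 0], 0],
    [0.05, [0, 0, 0], 0],
    [0.05, [0, 0, 0], 0],
  ],
)

```text
time: 7.43
tool_pos: [0.507, 0.2166, 0.0717]
ee_rot: [3.139, 0.001, -3.129]
wrist_force: [0.1, 5.3, -0.2]
width: 0.0573
finger_force: 30.0
```

Scaled: -0.01 m / 0.4 = -0.025, 0.001 m / 0.4 = 0.0025.

Emit:
move_tool(
  rows=[
    [0, [0, 0.0025, 0], 0],
    [0, [0, 0, -0.0075], 0],
    [0, [0, 0, -0.01], 0],
    [0, [0, 0, -0.015], 0],
    [0, [0, 0, -0.02], 0],
    [0, [0, 0, -0.025], 0],
    [0, [0, 0, -0.025], 0],
    [0, [0, 0, -0.025], 0],
    [0, [0, 0, -0.025], 0],
    [0, [0, 0, -0.025], 0],
    [0, [0, 0, -0.025], 0],
    [0, [0, 0, -0.025], 0],
    [0, [0, 0, -0.025], 0],
    [0, [0, 0, -0.025], 0],
    [0, [0, 0, 0], 0],
    [0, [0, 0, 0], 0],
  ],
)

```text
time: 8.77
tool_pos: [0.5071, 0.2165, 0.1833]
ee_rot: [3.141, 0.002, -3.129]
wrist_force: [-0.2, 0.2, -1.8]
width: 0.0574
finger_force: 30.0
```

```bash
python3 - <<'E'
from h import *
import cv2
s=snapshot("side");t=snapshot("top")["color"]
cv2.imwrite("pics/lift.png",np.hstack([cv2.resize(s["color"][130:270,290:430],(396,396)),cv2.resize(t[178:298,212:332],(396,396))]))
E
```

```text
(no output)
```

View pics/lift.png

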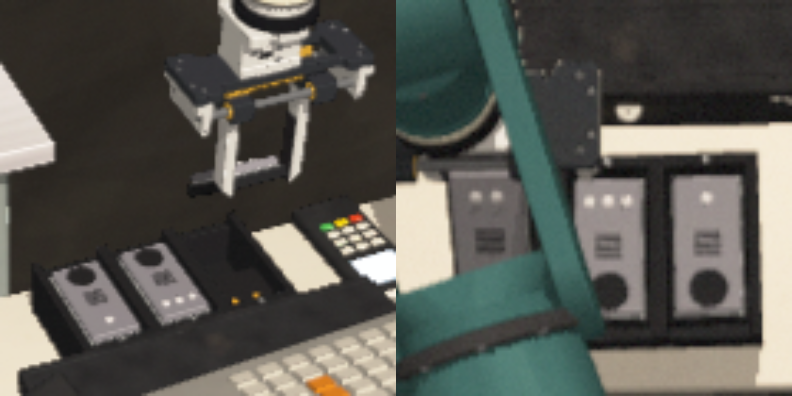

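The pager is held level side to side and still tilted in the grip at crop (240,175). Its pocket is empty, and the other two are seated. I'll carry it to the tray.

Scaled: -0.03 m / 0.4 = -0.075, -0.01 m / 0.4 = -0.025, 0.107 rad / 1.5708 = 0.0681.

Emit:
move_tool(
  rows=[
    [0, [0, -0.025, -0.025], 0],
    [0, [0, -0.05, 0], 0],
    [0, [0, -0.075, 0], 0],
    [0, [0.0025, -0.075, 0], 0],
    [0, [0.0025, -0.075, 0], 0],
    [0, [0.0025, -0.075, 0], 0],
    [0, [0.0025, -0.075, 0], 0],
    [0, [0.0025, -0.075, 0], 0],
    [0, [0.0025, -0.075, 0], 0],
    [0, [0.0025, -0.075, 0], 0],
    [0, [0.0025, -0.075, 0], 0],
    [0, [0.0025, -0.075, 0], 0],
    [0, [0.0025, -0.075, 0], 0],
    [0, [0.0025, -0.075, 0], 0],
    [0, [0, -0.075, 0], 0],
    [0, [0, -0.075, 0], 0],
    [0, [0, -0.05, 0], 0],
    [0, [0, -0.0225, 0], 0],
    [0, [0, 0, 0], 0.0681],
    [0, [0, 0, 0], 0],
  ],
)

```text
time: 10.53
tool_pos: [0.501, -0.263, 0.1922]
ee_rot: [3.14, -0.001, 3.044]
wrist_force: [-0.0, 0.2, -1.5]
width: 0.0575
finger_force: 30.0
```

Emit:
move_tool(
  rows=[
    [0, [0, 0, 0], 0],
    [0, [0, 0, 0], 0],
  ],
)

```text
time: 10.7
tool_pos: [0.5015, -0.262, 0.1925]
ee_rot: [3.141, -0.0, 3.05]
wrist_force: [0.6, 0.3, -1.6]
width: 0.0576
finger_force: 30.0
```

```bash
python3 - <<'E'
from h import *
import cv2
s=snapshot("side")["color"];t=snapshot("top")["color"]
cv2.imwrite("pics/over.png",np.hstack([cv2.resize(s[190:330,150:290],(396,396),interpolation=3),cv2.resize(t[195:305,385:495],(396,396),interpolation=3)]))
E
```

```text
(no output)
```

View pics/over.png

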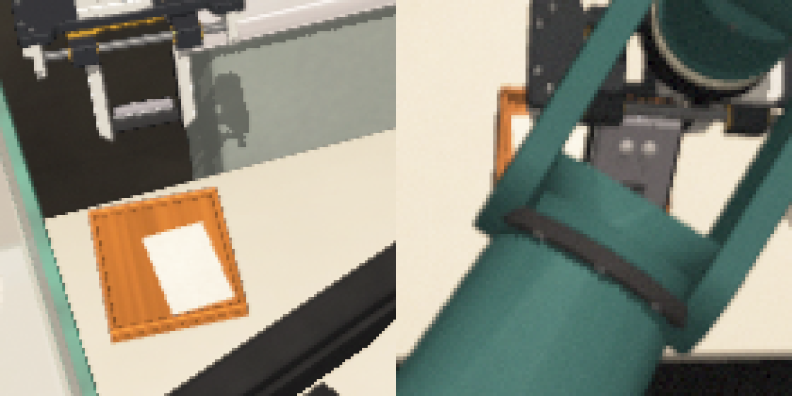

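Both views show the pager held squarely above the tray, its plain end toward the robot. I'll lower it until the plain end touches, then follow the arc down.

Scaled: 0.025 m / 0.4 = 0.0625, 0.02 m / 0.4 = 0.05.

Emit:
move_tool(
  rows=[
    [0, [0, 0, 0.0375], 0],
    [0, [0, 0, 0.0625], 0],
    [0, [0, 0, 0.0625], 0],
    [0, [0, 0, 0.05], 0],
    [0, [0, 0, 0.0375], 0],
    [0, [0, 0, 0], 0],
    [0, [0, 0, 0.0125], 0],
    [0, [0, 0, 0.0125], 0],
    [0, [0, 0, 0], 0],
    [0, [0, 0, 0], 0],
  ],
)

```text
time: 11.63
tool_pos: [0.502, -0.2629, 0.0833]
ee_rot: [-3.141, 0.001, 3.047]
wrist_force: [-0.4, 0.2, -1.2]
width: 0.0572
finger_force: 30.0
```

Scaled: 0.004 m / 0.4 = 0.01, -0.0025 m / 0.4 = -0.0063.

Emit:
move_tool(
  rows=[
    [0, [0, 0, 0.01], 0],
    [0, [-0.005, 0, 0.01], 0],
    [0, [-0.0063, 0, 0.01], 0],
    [0, [-0.0063, 0, 0.01], 0],
    [0, [-0.0063, 0, 0.01], 0],
    [0, [-0.005, 0, 0.01], 0],
    [0, [0, 0, 0], 0],
    [0, [0, 0, 0], 0],
  ],
)

```text
time: 12.3
tool_pos: [0.5142, -0.264, 0.0591]
ee_rot: [-3.141, 0.002, 3.047]
wrist_force: [2.7, 0.7, 4.0]
width: 0.058
finger_force: 30.0
```

Emit:
move_tool(
  rows=[
    [0, [-0.005, 0, 0.01], 0],
    [0, [-0.005, 0, 0.01], 0],
    [0, [-0.005, 0, 0.01], 0],
    [0, [-0.005, 0, 0.01], 0],
    [0, [-0.0025, 0, 0.01], 0],
    [0, [-0.0025, 0, 0.01], 0],
    [0, [-0.0025, 0, 0.01], 0],
    [0, [0, 0, 0], 0],
    [0, [0, 0, 0], 0],
  ],
)

```text
time: 13.05
tool_pos: [0.5228, -0.2645, 0.0293]
ee_rot: [3.141, -0.003, 3.047]
wrist_force: [1.0, 0.0, 0.6]
width: 0.0578
finger_force: 30.0
```

Scaled: 0.004 m / 0.4 = 0.01, 0.003 m / 0.4 = 0.0075.

Emit:
move_tool(
  rows=[
    [0, [-0.0025, 0, 0.01], 0],
    [0, [-0.0013, 0, 0.01], 0],
    [0, [-0.0013, 0, 0.01], 0],
    [0, [0, 0, 0.0075], 0],
    [0, [0, 0, 0.005], 0],
    [0, [0, 0, 0], 0],
    [0, [0, 0, 0], 0],
  ],
)

```text
time: 13.63
tool_pos: [0.5258, -0.2649, 0.0132]
ee_rot: [3.141, -0.0, 3.047]
wrist_force: [1.0, 0.3, 1.3]
width: 0.0575
finger_force: 30.0
```

Emit:
move_tool(
  rows=[
    [0, [0, 0, 0.0038], 0],
    [0, [0, 0, 0], 0],
    [0, [0, 0, 0], 0],
    [0, [0, 0, 0], 0],
  ],
)

```text
time: 13.97
tool_pos: [0.5259, -0.2649, 0.012]
ee_rot: [3.141, -0.0, 3.047]
wrist_force: [1.5, 0.1, 1.7]
width: 0.0573
finger_force: 30.0
```

Scaled: 0.0015 m / 0.4 = 0.0038.

Emit:
move_tool(
  rows=[
    [0, [0, 0, 0.0038], 0],
    [0, [0, 0, 0], 0],
    [0, [0, 0, 0], 0],
  ],
)

```text
time: 14.22
tool_pos: [0.526, -0.265, 0.0104]
ee_rot: [3.142, 0.0, 3.047]
wrist_force: [1.9, 0.1, 1.1]
width: 0.0577
finger_force: 30.0
```

Emit:
move_tool(
  rows=[
    [0, [0, 0, 0.0038], 0],
    [0, [0, 0, 0], 0],
    [0, [0, 0, 0], 0],
  ],
)

```text
time: 14.47
tool_pos: [0.526, -0.265, 0.0088]
ee_rot: [3.142, 0.0, 3.047]
wrist_force: [3.1, -0.3, 2.4]
width: 0.0576
finger_force: 30.0
```

Emit:
move_tool(
  rows=[
    [0, [0, 0, 0.0025], 0],
    [0, [0, 0, 0], 0],
    [0, [0, 0, 0], 0],
  ],
)

```text
time: 14.72
tool_pos: [0.526, -0.265, 0.0079]
ee_rot: [3.142, 0.0, 3.047]
wrist_force: [2.7, 0.8, 1.7]
width: 0.0576
finger_force: 30.0
```

Run:
```python
from h import *
import cv2
s=snapshot("side")["color"]
cv2.imwrite("pics/flat.png",cv2.resize(s[235:325,160:270],None,fx=7,fy=6.6,interpolation=3))
```

```text
(no output)
```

View pics/flat.png

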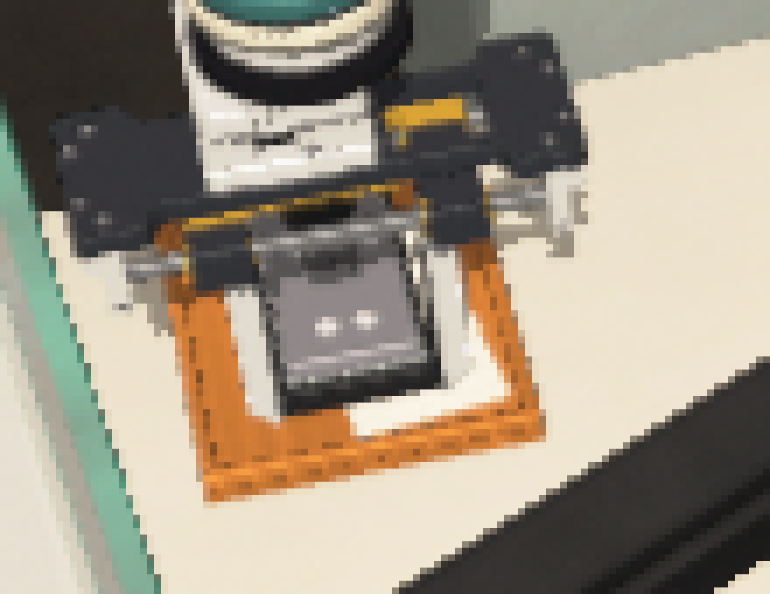

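The pager lies almost flat in the tray between the fingers, with its studs up at (345,323). I'll go down another millimetre or so until contact, then release gently.

Scaled: 0.001 m / 0.4 = 0.0025.

Emit:
move_tool(
  rows=[
    [0, [0, 0, 0.0025], 0],
    [0, [0, 0, 0], 0],
    [0, [0, 0, 0], 0],
  ],
)

```text
time: 15.02
tool_pos: [0.5259, -0.265, 0.0069]
ee_rot: [3.142, 0.0, 3.047]
wrist_force: [1.7, 0.4, 2.5]
width: 0.0577
finger_force: 30.0
```

Emit:
move_tool(
  rows=[
    [0, [0, 0, 0.0018], 0],
    [0, [0, 0, 0], 0],
    [0, [0, 0, 0], 0],
  ],
)

```text
time: 15.27
tool_pos: [0.526, -0.265, 0.0063]
ee_rot: [-3.142, 0.0, 3.047]
wrist_force: [2.5, 0.5, 3.2]
width: 0.0574
finger_force: 30.5
```

Tips are at the floor. I'll release with a small opening and go up.

Emit:
move_tool(
  rows=[
    [0.059, [0, 0, 0], 0],
    [0.061, [0, 0, 0], 0],
    [0.063, [0, 0, 0], 0],
    [0.066, [0, 0, 0], 0],
    [0.068, [0, 0, 0], 0],
    [0.068, [0, 0, 0], 0],
    [0.068, [0, 0, 0], 0],
    [0.068, [0, 0, 0], 0],
  ],
)

```text
time: 15.93
tool_pos: [0.5257, -0.2654, 0.0063]
ee_rot: [-3.141, -0.0, 3.047]
wrist_force: [-1.8, -2.9, 4.0]
width: 0.0679
finger_force: 1.9
```

Emit:
move_tool(
  rows=[
    [0.068, [0, 0, -0.0125], 0],
    [0.068, [0, 0, -0.025], 0],
    [0.068, [0, 0, -0.05], 0],
    [0.068, [0, 0, -0.075], 0],
    [0.068, [0, 0, -0.075], 0],
    [0.068, [0, 0, -0.075], 0],
    [0.068, [0, 0, -0.075], 0],
    [0.068, [0, 0.05, -0.05], 0],
    [0.068, [0, 0.075, 0], 0],
    [0.068, [0, 0.075, 0], 0],
    [0.068, [0, 0.075, 0], 0],
    [0.068, [0, 0.075, 0], 0],
    [0.068, [0, 0.075, 0], 0],
    [0.068, [0, 0.075, 0], 0],
    [0.068, [0, 0.075, 0], 0],
    [0.068, [0, 0.05, 0], 0],
    [0.068, [0, 0, 0], 0],
    [0.068, [0, 0, 0], 0],
  ],
)

```text
time: 17.43
tool_pos: [0.5492, -0.0147, 0.1813]
ee_rot: [3.141, -0.001, 3.05]
wrist_force: [-0.9, -0.9, 0.4]
width: 0.0681
finger_force: 0.0
```

Run:
```python
from h import *
import cv2
s=snapshot("side")["color"];t=snapshot("top")["color"]
a=cv2.resize(s[190:330,150:400],(790,442),interpolation=3)
b=cv2.resize(t[205:295,395:525],(225,156),interpolation=3)
a[:156,:225]=b
cv2.imwrite("pics/end.png",a)
```

```text
(no output)
```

View pics/end.png

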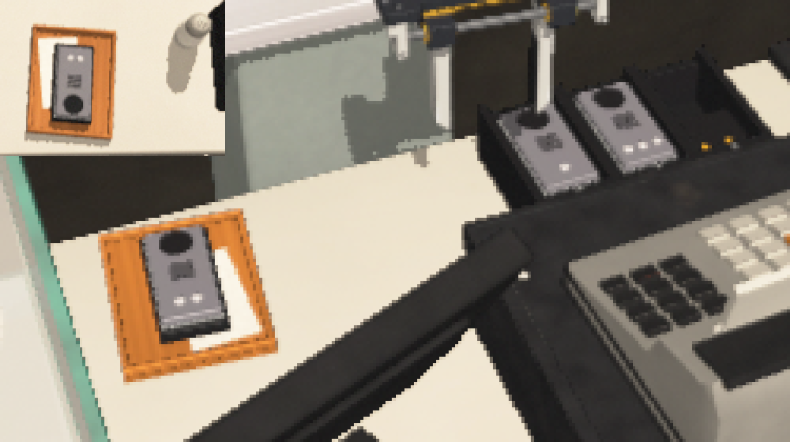

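The pager lies flat in the tray with its studs up at (187,300). The other two are seated, the shaker is in place, and the arm is clear.

```bash
python3 -c "from bench import robot, sensors, snapshot; print(robot.close_job())"
```

```text
the job is handed in; nothing more can be done
None
```

The two-stud pager was tipped up, lifted out and set down flat, studs up, inside the bill tray; the other two pagers stayed seated, and the job was handed in at about 17.5 s with the robot clear of everything.

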